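Tighten the antenna socket's lock ring with the pin spanner

ROBOT

A 6-joint arm with a two-finger parallel gripper is mounted at the origin on the work surface. World frame = base frame: x ahead of the robot, y to its left, z up, the work surface at z = 0. Lengths are in m, angles in rad, forces in N, time in s.
With the tool pointing down it reaches from about 0.3 to 0.75 m from the base axis. Payload 8.5 kg.
Tool frame: the origin (TCP) lies on the front face of the gripper's body, between the roots of the fingers; the fingertips stand 64 mm ahead of it and the grasp point (between the pads) lies 45 mm ahead of it (manip.grip_depth is the distance from the TCP to the grasp point, in m); z points along the fingers, y is the direction in which the jaws open and shut (so a half turn about z gives the same grasp; the last joint's range is limited). The gripper opens to 88 mm and grips with 3 to 60 N. Pads are 18 mm wide; open, the fingers measure 123 mm over their backs; the gripper's body (75 mm by 187 mm) begins 45 mm behind the grasp point.
Start: joints at [-1.412, 0.381, 1.297, -0, 1.464, -0.215], TCP at [0.201, -0.512, 0.303] pointing down, gripper open.
Joint ranges: [-3.11, 3.11], [-0.89, 2.33], [0.22, 2.48], [-1.42, 4.56], [0.17, 2.85], [-2.88, 2.88]. Speed limits (rad/s): [2.39, 2.39, 3.14, 3.14, 3.14, 3.14].

INTERFACE

Orientations are given as a unit quaternion [w, x, y, z].
In Python, from rig import manip gives the robot as it stands.
- The arm moves only by the tool servo_tool, never from a script. Its arguments are lists of equal length, an entry for each row: "twist": the turn, a rotation vector about the world's x, y, z in degrees, a list of three; "delta_pos": the shift along the world's x, y, z in m, a list of three; "hand": the opening, from 0 (shut) to 1 (fully open). In form: {"twist": [[rx, ry, rz], ...], "delta_pos": [[dx, dy, dz], ...], "hand": [hand, ...]}. A call has 1 to 8 rows; each row is the pose to reach, as a shift and turn from the pose commanded when the call began; what a row does not reach only later rows make up. A row lasts 1/10 s, in which the tool goes at most 50 mm and 8.59 degrees, less where a joint would pass 70% of its speed; a pose out of reach is approached as far as the arm can. A call with a gripper value outside its range is refused whole. The fingers move at their own pace and stop on an object; the grip force is fixed at half the most. Time passes only in rows, so rows that repeat a pose let the fingers close. It gives the time, the measured TCP pose, the force and the opening at its end, in the units of the state.
- manip.state(): the state, without advancing time (a new reading comes with each control period).
- manip.grab_frame(name): name is "side" or "top" or "wrist"; returns a dict with "frame" (480x640x3 uint8, blue, green, red), "K" (3x3 intrinsics, pixels), "R" (3x3) and "t" (3): a world point X has camera coordinates R X + t. Camera axes: x right, y down, z forward; pixel columns grow to the right and rows downward; lengths in m; the calibration is good to about 2 mm. A picture is of the moment at which its call begins. There is no depth.
- manip.sign_off(): hands the job in, once; it reports no verdict.
The state is a dict: "clock": time; "q": joint angles; "joint_vel": joint speeds; "tau": joint torques, N m; "tcp_pos": TCP position; "eef_rot": TCP orientation; "force": force on the tool from outside, world axes, zero at the start; "torque": the same for the moment, N m; "finger_gap": finger opening in m.
Only numpy, scipy, OpenCV 4.12 (cv2) and the standard library are available. Lean on these libraries where they do the work, as an engineer would, in place of code of your own. Each camera call takes 0.05 s, during which the arm holds its last target.

TASK

The lock ring of the antenna socket on top of the tuner box has worked loose. Take the two-pin spanner from its wooden rest, set both of its pins fully into the ring's two holes until the bar lies flat on the ring, and turn the ring clockwise until it comes up tight against its stop, pressing and turning gently: do not bear down on the ring's face before the pins have dropped in, nor strain the thread. Then put the spanner back upright in its rest, pins in the slot, and leave the other things on the desk where they are.

Things in the scene. Friction and masses are not known exactly. Their poses are not given: they have to be found in the camera images.
- tuner_box: Grey metal box, 130 (its x) x 100 (its y) x 45 mm high, fixed to the desk; the origin is the centre of its underside. On its top, centred on its z axis, sits the round steel lock ring around a brass socket (22 mm wide, slightly lower than the ring). Three brass connectors on the -x face. About 5 N seats the pins; over 30 N on the face mars it, over 60 N in all strains the thread.
- ring_axis (a point): Point fixed to the box, on the ring's vertical axis at the height of the ring's flat top, 56 mm above the desk; its axes are the box's. The steel ring is 66 mm across and 10 mm thick, with two round blind holes in its top, 9 mm wide and 8 mm deep, opposite each other, centres 22 mm from the axis. At the start the line through them lies within 0.8 rad, either way, of the box's x axis.
- lock_ring (a joint): Turn of the lock ring about that axis, rad, growing clockwise seen from above (tightening): 1.2 is tight on a hard stop; starts at 0.3 to 0.5. The thread differs from box to box, so this does not tell where the holes are: see them from above or feel for them with the pins. It takes about 0.35 N m to turn, stays where left, and does not turn when pins slide over it under up to 10 N.
- pin_spanner: Steel face spanner, about 0.28 kg, upright, pins down. Flat bar 62 (x) x 22 (y) x 10 mm; origin at the centre of the bar's flat underside, z up. Two pins point down at x = +22 and -22 mm: 6 mm thick, 7 mm long, tips tapered to 3.6 mm. A flat upright grip, 28 (x) x 14 mm (y), stands 10 to 70 mm above the underside: take it across the 14 mm. Same when turned by half a turn.
- rest: Wooden block 100 (x) x 48 (y) x 22 mm high, fixed to the desk; origin at the centre of its underside. A slot 60 mm long (x), 11 mm wide and 14 mm deep is cut in the middle of its top. The spanner starts here, within 3 mm of the middle: its bar lies along x flat on the block's top, its pins hang in the slot, so its origin is 22 mm above the block's origin.
- handheld_radio: Bystander: black handheld radio standing upright, 34 x 56 x 110 mm with a 120 mm rod antenna; origin under its centre.
- mic: Bystander: black hand microphone lying flat, 95 x 58 x 26 mm; origin under its centre.
- panel_meter: Bystander: flat black meter with a screen on top, 70 x 55 x 22 mm; origin under its centre.
- watch: Bystander: steel wrist watch lying on its side, its closed bracelet 62 mm across, 18 mm high; origin under the bracelet's centre.
- pen: Bystander: white pen 130 mm long and 10 mm thick, lying along its x; origin under its middle.
- plug: Bystander: brass plug standing upright, 22 mm across, 32 mm high; origin under its centre.
- mug: Bystander: white mug, 80 mm across, 92 mm high, handle at its +y; origin under its centre.
- screw_jar: Bystander: clear jar with steel cap, 56 mm across, 60 mm high; origin under its centre.
Not all that is in view belongs to the job. What is shaped like the tuner_box but black or orange is not meant.

How it is judged:
On the way, in this order (a step that is already met when the one before it is completed fails the run):
1. the spanner's bar lies flat on the ring (underside within 2 mm of its top, tilt under 0.1 rad) within 4 mm of its axis, which is possible only with both pins in the holes (z of pin_spanner in the frame of tuner_box between 0.053 and 0.058 m and horizontal distance between pin_spanner and tuner_box below 0.004 m and angle between pin_spanner's own z axis and vertical below 0.1 rad), for 0.2 s.
2. the ring is turned tight (joint above 1.15) with the pins still in the holes (underside within 4 mm of the ring's top) (value of joint lock_ring above 1.15 rad and z of pin_spanner in the frame of tuner_box below 0.06 m and horizontal distance between pin_spanner and tuner_box below 0.005 m), for 0.1 s.
At the end, for the whole second after the job is handed in: The lock ring stands tight (joint above 1.14 of 1.2 rad); the spanner stands upright (within 0.1 rad) in its rest with its bar flat on the block (underside 19 to 24.5 mm above the block's origin, within 12 mm of its centre), pins in the slot, at rest and released (value of joint lock_ring above 1.14 rad and z of pin_spanner in the frame of rest between 0.019 and 0.0245 m and horizontal distance between pin_spanner and rest below 0.012 m and angle between pin_spanner's own z axis and vertical below 0.1 rad and linear speed of pin_spanner below 0.02 m/s); the robot touches nothing.
It fails at once if the spanner is forced on the ring or its thread strained (more than 60 N between spanner and ring, over all contacts) (contact force between pin_spanner and lock_ring above 60 N).
It fails at once if the pins bear on the ring's face with more than 30 N before they are in the holes (spanner's underside over 5.5 mm above the ring's top) (contact force between pin_spanner and lock_ring above 30 N and z of pin_spanner in the frame of tuner_box above 0.0615 m).
It fails at once if a bystander is shifted by more than 30 mm (distance of any of handheld_radio, mic, panel_meter, watch, pen, plug, mug, screw_jar from where it was at the start of the episode above 0.03 m).
It also fails if it takes over 72 s, if anything falls off the work surface, if the arm or the gripper's body presses on something with over 40 N, if the wrist force passes 120 N, or if a joint passes its speed limit or range.

## Working session

There is one attempt and no reset: what is moved stays moved. The work goes in short steps, Python scripts to look and compute and a tool call to move; the robot and the scene stay as the last step left them, time stands still between calls to the robot, and variables do not carry over. Pictures are saved under pics/ and viewed, and the job is handed in when it is done.

Besides the shell and the picture viewer there is one more tool, called after "Emit:" by a JSON object that holds its "name" and its "arguments", one argument or row to a line. servo_tool: Moves the arm, as the interface text tells. Its arguments: {"type":"object","properties":{"twist":{"type":"array"},"delta_pos":{"type":"array"},"hand":{"type":"array"}},"required":["twist","delta_pos","hand"]}

```bash
ls; mkdir -p pics; python3 - <<'E'
from rig import manip
import cv2, json
print(manip.state(), manip.grip_depth)
for n in ["side","top","wrist"]:
    f=manip.grab_frame(n); cv2.imwrite(f"pics/{n}0.png",f["frame"]); print(n,f["K"],f["R"],f["t"])
E
```

```text
pics
{'clock': 0.0, 'q': array([-1.41230185e+00,  3.81173428e-01,  1.29825438e+00,  3.34046288e-05,
        1.46358590e+00, -2.15300209e-01]), 'joint_vel': array([ 0.00165147,  0.00051798, -0.00016526,  0.00020485,  0.00101783,
       -0.00059858]), 'tau': array([-2.63980919e-04, -4.37935245e+01, -2.24558526e+01,  7.12727755e-02,
        3.52971128e-02, -9.50737149e-05]), 'tcp_pos': array([ 0.20080593, -0.51182895,  0.30215198]), 'eef_rot': array([-7.09767379e-04,  9.82585558e-01,  1.85809354e-01,  3.67766936e-05]), 'force': array([-0.56452593, -0.39618133, -0.14539841]), 'torque': array([ 0.04055993,  0.05575482, -0.00747455]), 'finger_gap': 0.088080409041408} 0.0453
side [[572.45666253   0.         310.12589806]
 [  0.         572.45666253 247.55425835]
 [  0.           0.           1.        ]] [[ 0.99157249 -0.12954533  0.00141375]
 [-0.07987659 -0.61991423 -0.78059341]
 [ 0.10199863  0.77390203 -0.62503754]] [-0.55447105  0.09821123  1.21524274]
top [[577.59608845   0.         313.18420915]
 [  0.         577.59608845 244.36918827]
 [  0.           0.           1.        ]] [[ 0.01695433 -0.99973052 -0.01585653]
 [-0.99812856 -0.01599102 -0.05902257]
 [ 0.0587531   0.01682755 -0.99813071]] [0.00345288 0.58028236 1.32777065]
wrist [[411.60674084   0.         315.69815451]
 [  0.         411.60674084 232.37894377]
 [  0.           0.           1.        ]] [[ 3.66351866e-01 -9.30476389e-01  4.72555116e-06]
 [-8.92949115e-01 -3.51575011e-01  2.81135003e-01]
 [-2.61587821e-01 -1.02998553e-01 -9.59668229e-01]] [-0.55096909 -0.03839439  0.38924729]
```

View pics/top0.png

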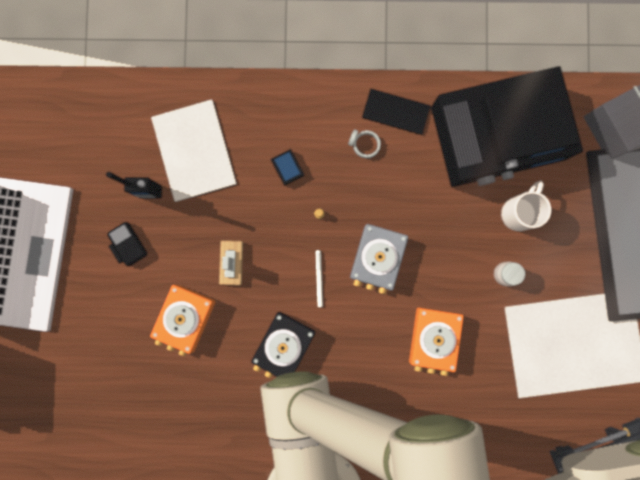

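View pics/side0.png

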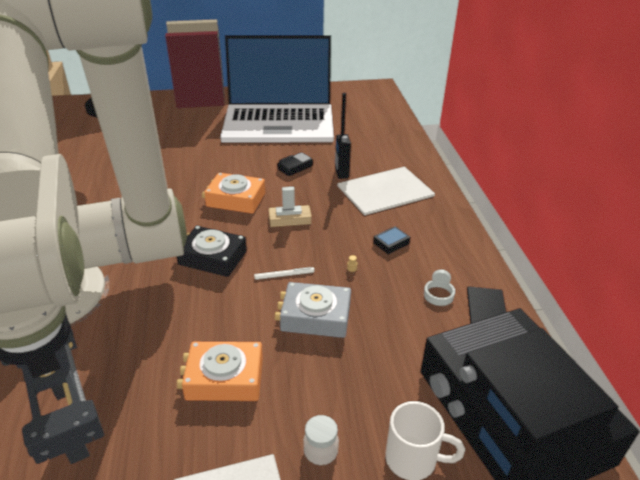

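View pics/wrist0.png

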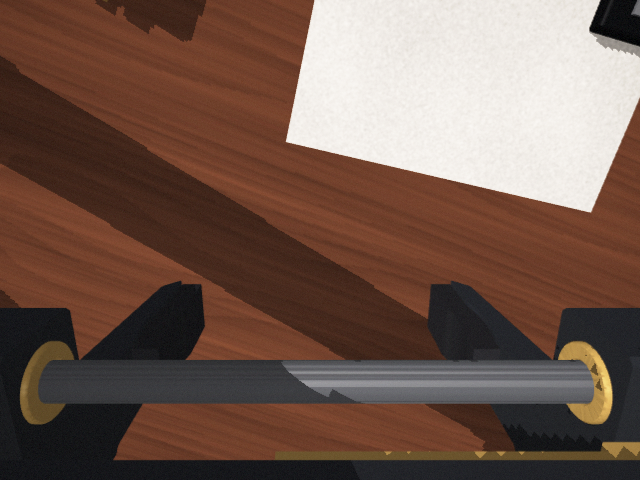

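The top view shows the grey box at about (380,258), its ring at (381,257), and the rest with the spanner at (231,263). Next I take close crops and rough positions.

```bash
cat > h.py <<'E'
import numpy as np, cv2
from rig import manip
from scipy.spatial.transform import Rotation as Ro
def ray(f,u,v):
    d=f["R"].T@np.linalg.inv(f["K"])@np.array([u,v,1.]); return -f["R"].T@f["t"], d
def plane(f,u,v,z):
    c,d=ray(f,u,v); return c+d*(z-c[2])/d[2]
def tri(obs):
    A=[];b=[]
    for f,u,v in obs:
        c,d=ray(f,u,v); d=d/np.linalg.norm(d); P=np.eye(3)-np.outer(d,d); A.append(P); b.append(P@c)
    return np.linalg.lstsq(np.vstack(A),np.hstack(b),rcond=None)[0]
def proj(f,X):
    p=f["K"]@(f["R"]@np.asarray(X)+f["t"]); return p[:2]/p[2]
def tool():
    s=manip.state(); q=s["eef_rot"]; return s["tcp_pos"], Ro.from_quat([q[1],q[2],q[3],q[0]]).as_matrix()
E
python3 - <<'E'
from h import *
T=manip.grab_frame("top");S=manip.grab_frame("side");W=manip.grab_frame("wrist")
def crop(f,u,v,w,n):
    i=f["frame"][v-w:v+w,u-w:u+w]; return cv2.resize(i,(390,390),interpolation=cv2.INTER_CUBIC)
cv2.imwrite("pics/c1.png",np.hstack([crop(T,380,258,35,0),crop(T,231,263,35,0)]))
cv2.imwrite("pics/c2.png",np.hstack([crop(S,315,305,45,0),crop(S,290,208,35,0)]))
p,R=tool()
print("cam in tool",R.T@(-W["R"].T@W["t"]-p)); print(W["R"]@R)
print("rest",plane(T,231,263,.022)); print("ring",plane(T,380,257,.056))
print("tri ring",tri([(T,380.5,257),(S,316,299)]))
E
```

```text
cam in tool [ 0.07326405  0.0009373  -0.0820245 ]
[[ 1.24490072e-03  9.99998688e-01 -1.03643232e-03]
 [-9.59609247e-01  9.03034936e-04 -2.81334813e-01]
 [-2.81333508e-01  1.34480395e-03  9.59609113e-01]]
rest [0.53349573 0.2029492  0.022     ]
ring [ 0.55175697 -0.13872715  0.056     ]
tri ring [ 0.55222856 -0.1404205   0.05056241]
```

View pics/c1.png

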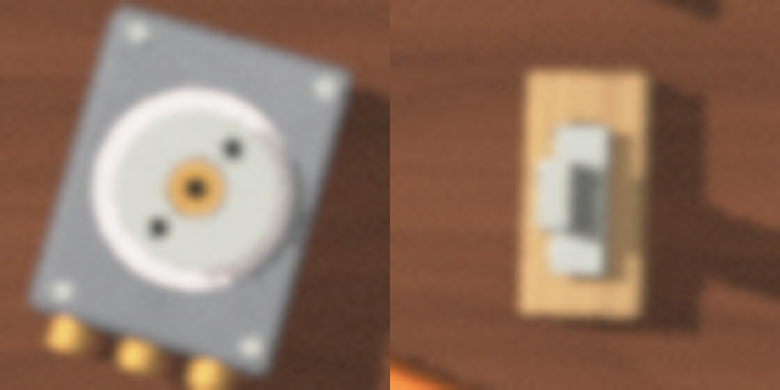

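View pics/c2.png

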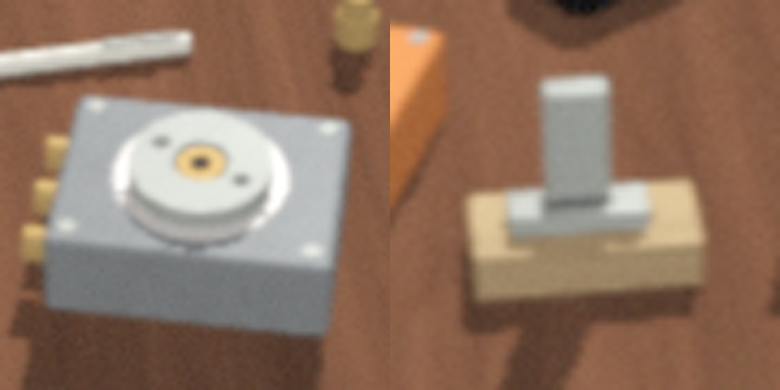

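The holes are clear in the top crop. Full-image positions are about (386.8,249.6) and (373.4,263.9), so the hole line has yaw of about -43° and the box about -16°. I'll look closer with the wrist camera over the ring, with tool x at about 137° so that joint 6 has room to tighten.

Emit:
{"name": "servo_tool", "arguments": {
  "twist": [
    [0,0,8],
    [0,0,16],
    [0,0,24],
    [0,0,32],
    [0,0,40],
    [0,0,48],
    [0,0,56],
    [0,0,64]
  ],
  "delta_pos": [
    [0.025,0.025,0],
    [0.05,0.053,0],
    [0.075,0.08,0],
    [0.1,0.106,0],
    [0.125,0.133,0],
    [0.15,0.16,0],
    [0.175,0.186,0],
    [0.2,0.213,0]
  ],
  "hand": [1,1,1,1,1,1,1,1]
}}

```text
clock: 1.1
tcp_pos: [0.4017, -0.2978, 0.3028]
eef_rot: [0.0, 0.733, 0.68, -0.0]
force: [1.0, 0.1, 0.1]
finger_gap: 0.0882
```

Emit:
{"name": "servo_tool", "arguments": {
  "twist": [
    [0,0,8],
    [0,0,16],
    [0,0,24],
    [0,0,32],
    [0,0,40],
    [0,0,48],
    [0,0,52],
    [0,0,52]
  ],
  "delta_pos": [
    [0.025,0.027,-0.01],
    [0.05,0.053,-0.02],
    [0.075,0.08,-0.03],
    [0.1,0.106,-0.04],
    [0.125,0.133,-0.05],
    [0.15,0.16,-0.06],
    [0.15,0.16,-0.06],
    [0.15,0.16,-0.06]
  ],
  "hand": [1,1,1,1,1,1,1,1]
}}

```text
clock: 1.9
tcp_pos: [0.5512, -0.1382, 0.2422]
eef_rot: [-0.0, 0.362, 0.932, 0.0]
force: [-0.6, -0.4, 0.0]
finger_gap: 0.0879
```

```bash
python3 - <<'E'
from h import *
import pickle
W=manip.grab_frame("wrist"); cv2.imwrite("pics/w1.png",W["frame"]); p,R=tool(); print(p,R,manip.state()["clock"])
pickle.dump(W,open("w1.pkl","wb"))
print(proj(W,[.552,-.139,.056]))
E
```

```text
[ 0.55087081 -0.13886647  0.24262652] [[-7.35490951e-01  6.77534483e-01 -2.92121332e-04]
 [ 6.77534509e-01  7.35490985e-01  1.39079730e-05]
 [ 2.24275737e-04 -1.87693095e-04 -9.99999957e-01]] 1.95
[315.43779124 223.30479571]
```

View pics/w1.png

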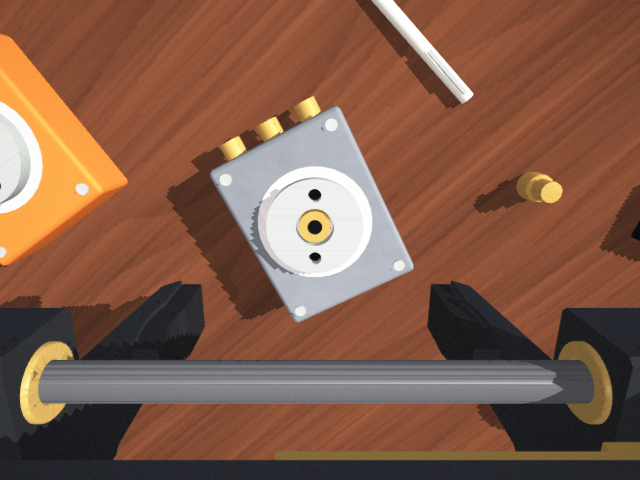

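The wrist view shows the hole centres at about (315,195) and (315,257) and the socket at (315,227). I take a second view from a shifted place to triangulate.

Emit:
{"name": "servo_tool", "arguments": {
  "twist": [
    [0,0,0],
    [0,0,0],
    [0,0,0],
    [0,0,0]
  ],
  "delta_pos": [
    [0.02,0.03,-0.02],
    [0.03,0.06,-0.03],
    [0.03,0.06,-0.03],
    [0.03,0.06,-0.03]
  ],
  "hand": [1,1,1,1]
}}

```text
clock: 2.35
tcp_pos: [0.5807, -0.0795, 0.213]
eef_rot: [0.0, 0.364, 0.932, -0.0]
force: [1.2, -1.4, 0.5]
finger_gap: 0.0882
```

```bash
cat >> h.py <<'E'
def darkblobs(f,c,r,thr=70,lo=20,hi=600):
    g=cv2.cvtColor(f["frame"],cv2.COLOR_BGR2GRAY); m=np.zeros_like(g); cv2.circle(m,tuple(int(round(x)) for x in c),r,255,-1)
    b=((g<thr)&(m>0)).astype(np.uint8)
    n,l,s,ce=cv2.connectedComponentsWithStats(b)
    return [(ce[i].round(2),s[i][4],s[i][:4]) for i in range(1,n) if lo<s[i][4]<hi]
E
python3 - <<'E'
from h import *
import pickle
W=manip.grab_frame("wrist"); cv2.imwrite("pics/w2.png",W["frame"]); p,R=tool(); print(p,manip.state()["clock"])
pickle.dump(W,open("w2.pkl","wb"))
W1=pickle.load(open("w1.pkl","rb"))
for f in (W1,W):
    c=proj(f,[.552,-.139,.056]); print(c)
    for b in darkblobs(f,c,48): print(b, plane(f,*b[0],.056))
E
```

```text
[ 0.5806656  -0.08000225  0.21332443] 2.4
[315.43779124 223.30479571]
(array([314.47, 194.2 ]), np.int32(97), array([309, 189,  12,  11], dtype=int32)) [ 0.53684438 -0.12603057  0.056     ]
(array([314.42, 226.62]), np.int32(144), array([308, 220,  14,  14], dtype=int32)) [ 0.55325153 -0.14107535  0.056     ]
(array([314.71, 256.32]), np.int32(65), array([310, 253,  11,   8], dtype=int32)) [ 0.56911533 -0.15530688  0.056     ]
[213.25969474 263.35836404]
(array([211.27, 232.25]), np.int32(79), array([206, 228,  11,  10], dtype=int32)) [ 0.53734851 -0.12525559  0.056     ]
(array([212.92, 267.01]), np.int32(173), array([206, 260,  15,  15], dtype=int32)) [ 0.55352283 -0.14091688  0.056     ]
(array([188.99, 293.85]), np.int32(537), array([170, 281,  33,  29], dtype=int32)) [ 0.55578394 -0.16533522  0.056     ]
(array([216.42, 297.95]), np.int32(55), array([212, 295,  10,   7], dtype=int32)) [ 0.56950321 -0.15459343  0.056     ]
```

View pics/w2.png

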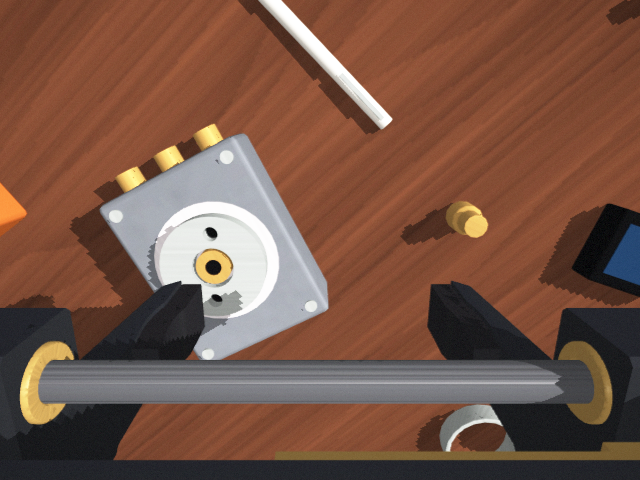

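```bash
python3 - <<'E'
from h import *
import pickle
W1=pickle.load(open("w1.pkl","rb"));W2=pickle.load(open("w2.pkl","rb"))
T=manip.grab_frame("top")
print("hole A",tri([(W1,314.47,194.2),(W2,211.27,232.25)]),"hole B",tri([(W1,314.71,256.32),(W2,216.42,297.95)]),"sock",tri([(W1,314.42,226.62),(W2,212.92,267.01)]))
a=plane(T,386.8,249.6,.056);b=plane(T,373.4,263.9,.056);print("top",a,b,(a+b)/2)
# brass socket ellipse & whole-hole outlines
for n,f,c in (("a",W1,(314,226)),("b",W2,(212,267))):
    h=cv2.cvtColor(f["frame"],cv2.COLOR_BGR2HSV); m=np.zeros(h.shape[:2],np.uint8); cv2.circle(m,c,30,255,-1)
    b=cv2.inRange(h,(10,90,60),(35,255,255))&m
    cs,_=cv2.findContours(b,cv2.RETR_EXTERNAL,cv2.CHAIN_APPROX_NONE); k=max(cs,key=len)
    e=cv2.fitEllipse(k); print(e, plane(f,*e[0],.054))
    u,v=c; i=f["frame"][v-50:v+50,u-50:u+50]; cv2.imwrite(f"pics/z{n}.png",cv2.resize(i,(500,500),interpolation=cv2.INTER_NEAREST))
E
python3 -c "
import cv2,numpy as np
cv2.imwrite('pics/zz.png',cv2.resize(np.hstack([cv2.imread('pics/za.png'),cv2.imread('pics/zb.png')]),(800,400)))"
```

```text
hole A [ 0.53738833 -0.12650403  0.05273822] hole B [ 0.56992043 -0.15601915  0.05318259] sock [ 0.55352436 -0.14128091  0.05511467]
top [ 0.5687044  -0.15386621  0.056     ] [ 0.53596235 -0.12404295  0.056     ] [ 0.55233337 -0.13895458  0.056     ]
((314.380615234375, 225.62252807617188), (31.28957748413086, 32.995941162109375), 0.10164961218833923) [ 0.5531179  -0.14100052  0.054     ]
((213.49000549316406, 265.9211730957031), (33.788692474365234, 35.85791778564453), 105.60523986816406) [ 0.55347198 -0.14104343  0.054     ]
```

View pics/zz.png

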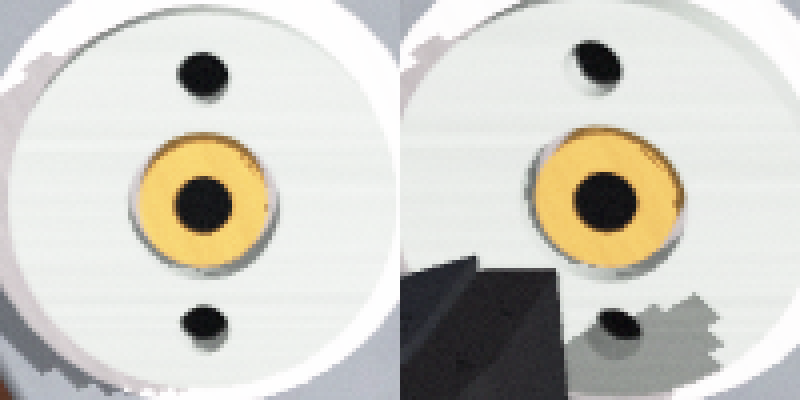

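```bash
python3 - <<'E'
from h import *
import pickle
W1=pickle.load(open("w1.pkl","rb"));W2=pickle.load(open("w2.pkl","rb"))
A=tri([(W1,314.3,194.8),(W2,210,233.5)]);B=tri([(W1,314.7,257.2),(W2,216,300.2)])
print(A,B)
for f,a,b in((W1,(314.3,194.8),(314.7,257.2)),(W2,(210,233.5),(216,300.2))):
    a=plane(f,*a,.056);b=plane(f,*b,.056); d=b-a; print(a,b,(a+b)/2,np.linalg.norm(d),np.degrees(np.arctan2(d[1],d[0])))
E
```

```text
[ 0.53725502 -0.1264941   0.05560695] [ 0.57011176 -0.15601548  0.05549448]
[ 0.53706591 -0.12638553  0.056     ] [ 0.56958712 -0.15574741  0.056     ] [ 0.55332651 -0.14106647  0.056     ] 0.043814949029547655 -42.07740367905723
[ 0.53737094 -0.12639898  0.056     ] [ 0.57040383 -0.15592926  0.056     ] [ 0.55388739 -0.14116412  0.056     ] 0.04430811135196226 -41.79562357390154
```

Ring centre is (0.5535,-0.1411), hole line at -42°, height 0.0555 and spacing 44 mm, all consistent with the text. Next is the rest.

Emit:
{"name": "servo_tool", "arguments": {
  "twist": [
    [0,0,7],
    [0,0,14],
    [0,0,21],
    [0,0,28],
    [0,0,35],
    [0,0,42],
    [0,0,42],
    [0,0,42]
  ],
  "delta_pos": [
    [-0.008,0.045,0.01],
    [-0.016,0.09,0.02],
    [-0.024,0.135,0.03],
    [-0.032,0.18,0.03],
    [-0.04,0.225,0.03],
    [-0.048,0.265,0.03],
    [-0.048,0.28,0.03],
    [-0.048,0.28,0.03]
  ],
  "hand": [1,1,1,1,1,1,1,1]
}}

```text
clock: 3.25
tcp_pos: [0.533, 0.2014, 0.2432]
eef_rot: [0.001, 0.006, 1.0, -0.0]
force: [-0.1, -0.5, 0.3]
finger_gap: 0.0884
```

```bash
python3 - <<'E'
from h import *
import pickle
W=manip.grab_frame("wrist"); cv2.imwrite("pics/w3.png",W["frame"]); p,R=tool(); print(p,R[:,0],manip.state()["clock"])
pickle.dump(W,open("w3.pkl","wb"))
E
```

```text
[0.53326265 0.20017782 0.24301021] [-9.99922925e-01  1.23914699e-02 -7.72102844e-04] 3.3
```

View pics/w3.png

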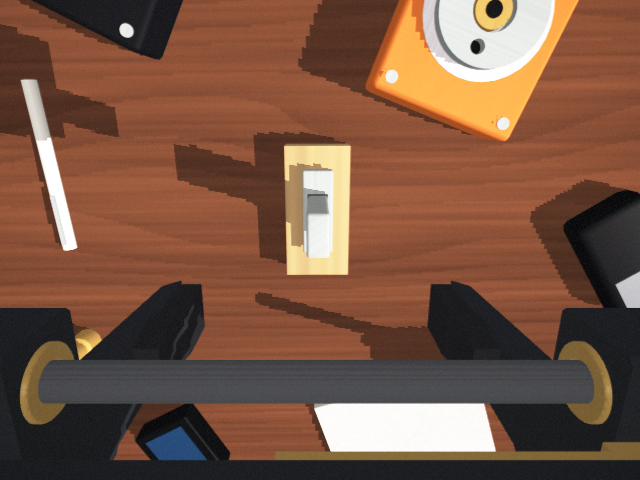

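Rest block corners are at about (285,145) to (348,274), with the spanner bar at about (304–332, 170–257). I take a second, lower view.

Emit:
{"name": "servo_tool", "arguments": {
  "twist": [
    [0,0,0],
    [0,0,0],
    [0,0,0]
  ],
  "delta_pos": [
    [0.01,0.0,-0.035],
    [0.02,0.0,-0.06],
    [0.02,0.0,-0.06]
  ],
  "hand": [1,1,1]
}}

```text
clock: 3.6
tcp_pos: [0.5532, 0.1984, 0.1798]
eef_rot: [-0.003, 0.007, 1.0, -0.001]
force: [-0.1, 0.8, 0.1]
finger_gap: 0.088
```

```bash
python3 - <<'E'
from h import *
import pickle
W=manip.grab_frame("wrist"); cv2.imwrite("pics/w4.png",W["frame"]); p,R=tool(); print(p,R[:,0],manip.state()["clock"])
pickle.dump(W,open("w4.pkl","wb"))
W1=pickle.load(open("w3.pkl","rb"))
ims=[]
for f in (W1,W):
    c=proj(f,[.533,.2,.03]).round().astype(int); print(c)
    i=f["frame"][c[1]-70:c[1]+80,c[0]-60:c[0]+60]; ims.append(cv2.resize(i,(400,500),interpolation=cv2.INTER_NEAREST))
cv2.imwrite("pics/zr.png",np.hstack(ims))
E
```

```text
[0.55324681 0.19893825 0.18187523] [-0.99989917  0.01394472  0.00268062] 3.65
[315 212]
[320 206]
```

View pics/w4.png

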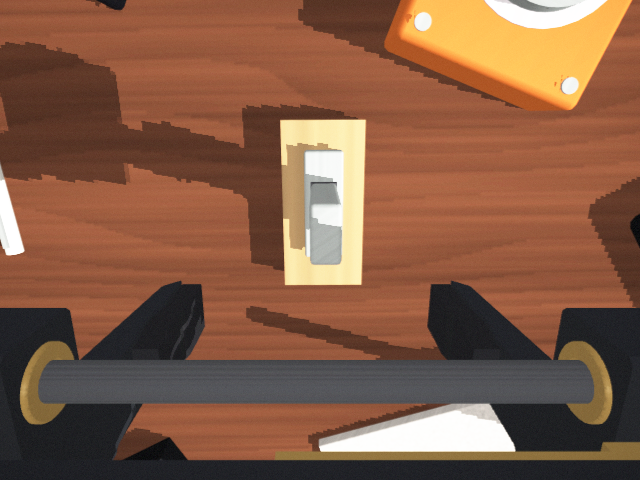

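View pics/zr.png

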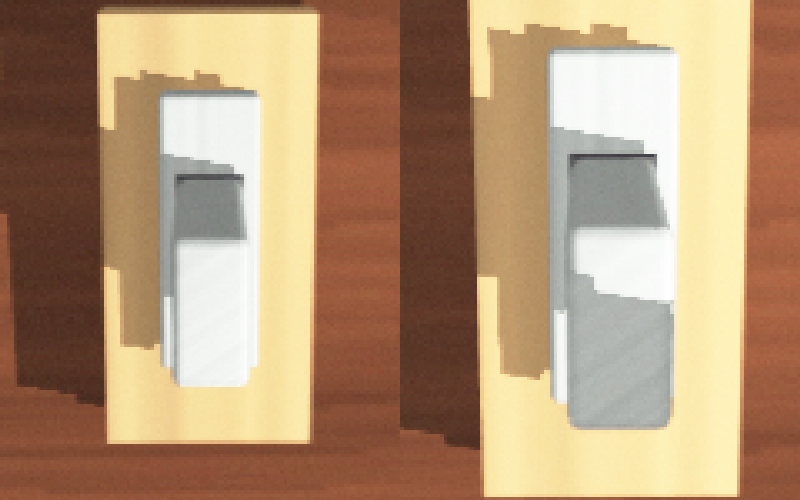

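```bash
python3 - <<'E'
from h import *
import pickle
W1=pickle.load(open("w3.pkl","rb"));W2=pickle.load(open("w4.pkl","rb"))
s=10/3
a=lambda x,y:(255+x/s-.5,142+y/s-.5)
b=lambda x,y:(260+(x-400)/s-.5,136+y/s-.5)
pts={"blkTL":((97,12),None),"bTL":((160,95),(549,49)),"bTR":((259,95),(678,49)),"bBL":((161,367),(553,402)),"bBR":((258,367),None),
"gTL":((177,240),(570,229)),"gTR":((247,240),(674,229)),"gBL":((177,386),(569,429)),"gBR":((247,386),(671,429))}
for n,(p,q) in pts.items():
    z=.032 if n[0]=='b' else .092
    o=[]
    if q: o=tri([(W1,*a(*p)),(W2,*b(*q))])
    print(n,o,plane(W1,*a(*p),z)[:2], plane(W2,*b(*q),z)[:2] if q else "")
for c in [(97,12),(319,12),(312,442),(106,442)]: print("blk",plane(W1,*a(*c),.022))
for c in [(281,120),(365,120),(361,285),(285,285)]: print("blk2",plane(W2,*c,.022))
E
```

```text
blkTL [] [0.48410073 0.1786295 ] 
bTL [0.50091606 0.19184724 0.03707086] [0.50159855 0.19151084] [0.50134517 0.19185039]
bTR [0.50099025 0.21256479 0.03857183] [0.50180587 0.21262387] [0.50162666 0.21315539]
bBL [0.53234004 0.19405979 0.1200181 ] [0.5629121  0.19056899] [0.56304103 0.19125656]
bBR [] [0.5631217  0.21248012] 
gTL [0.5198962  0.19588906 0.08720335] [0.51873422 0.19607611] [0.51885331 0.19590445]
gTR [0.51657448 0.20824488 0.1022532 ] [0.51885279 0.20831445] [0.51902294 0.20907539]
gBL [0.55004483 0.19521233 0.08048236] [0.54582639 0.19565496] [0.54580836 0.19531642]
gBR [0.54026059 0.20787131 0.10750075] [0.54594696 0.2082838 ] [0.54597644 0.20878784]
blk [0.48486906 0.17784442 0.022     ]
blk [0.48534523 0.22598253 0.022     ]
blk [0.58553295 0.22569221 0.022     ]
blk [0.58506868 0.17677381 0.022     ]
blk2 [0.48525943 0.17882223 0.022     ]
blk2 [0.48589283 0.22613003 0.022     ]
blk2 [0.58626094 0.22558228 0.022     ]
blk2 [0.58567005 0.1776588  0.022     ]
```

Block centre is about (0.5355,0.2018) and the spanner about (0.5324,0.202), both close to yaw 0. Plane sizes come out at 100x48, 61.5 and 27 mm, which match. I'll grasp now.

Emit:
{"name": "servo_tool", "arguments": {
  "twist": [
    [0,0,0],
    [0,0,0],
    [0,0,0],
    [0,0,0],
    [0,0,0],
    [0,0,0]
  ],
  "delta_pos": [
    [-0.0205,0.001,-0.005],
    [-0.0205,0.001,-0.025],
    [-0.0205,0.001,-0.05],
    [-0.0205,0.001,-0.07],
    [-0.0205,0.001,-0.076],
    [-0.0205,0.001,-0.076]
  ],
  "hand": [1,1,1,1,1,1]
}}

```text
clock: 4.25
tcp_pos: [0.5327, 0.2014, 0.1076]
eef_rot: [0.0, 0.006, 1.0, -0.0]
force: [-0.1, -1.0, 0.6]
finger_gap: 0.0881
```

Emit:
{"name": "servo_tool", "arguments": {
  "twist": [
    [0,0,0],
    [0,0,0],
    [0,0,0],
    [0,0,0],
    [0,0,0],
    [0,0,0],
    [0,0,0],
    [0,0,0]
  ],
  "delta_pos": [
    [0,0,0],
    [0,0,0],
    [0,0,0],
    [0,0,0],
    [0,0,0],
    [0,0,0],
    [0,0,0],
    [0,0,0]
  ],
  "hand": [0.5,0.3,0.2,0.1,0,0,0,0]
}}

```text
clock: 5.05
tcp_pos: [0.5323, 0.202, 0.1067]
eef_rot: [-0.0, 0.005, 1.0, -0.0]
force: [0.4, 0.3, 0.0]
finger_gap: 0.0263
```

```bash
python3 - <<'E'
from h import *
W=manip.grab_frame("wrist"); cv2.imwrite("pics/w5.png",W["frame"]); p,R=tool(); s=manip.state(); print(p,R[:,0],s["clock"],s["finger_gap"],s["force"],s["torque"])
E
```

```text
[0.53231284 0.2020032  0.10671119] [-9.99947986e-01  1.01987050e-02  1.08454911e-04] 5.1 0.022584079289084777 [-0.85055913  0.35377268  0.20938164] [ 0.02683772 -0.12833351 -0.00448329]
```

View pics/w5.png

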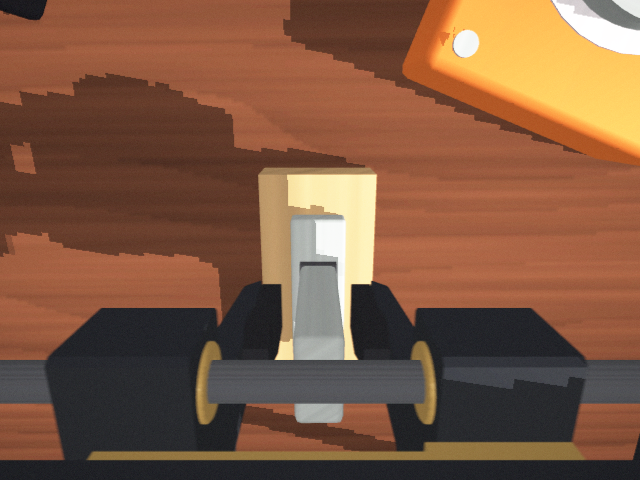

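The fingers are still closing evenly about the grip (grip about 298–345 px, fingers at 280 and 352). I let them finish and then lift.

Emit:
{"name": "servo_tool", "arguments": {
  "twist": [
    [0,0,0],
    [0,0,0],
    [0,0,0],
    [0,0,0],
    [0,0,0]
  ],
  "delta_pos": [
    [0,0,0],
    [0,0,0],
    [0,0,0],
    [0,0,0],
    [0,0,0]
  ],
  "hand": [0,0,0,0,0]
}}

```text
clock: 5.6
tcp_pos: [0.5323, 0.2021, 0.1067]
eef_rot: [0.0, 0.005, 1.0, 0.0]
force: [-0.6, 1.2, -0.7]
finger_gap: 0.0137
```

Emit:
{"name": "servo_tool", "arguments": {
  "twist": [
    [0,0,0],
    [0,0,0],
    [0,0,0],
    [0,0,0],
    [0,0,0]
  ],
  "delta_pos": [
    [0,0,0.01],
    [0,0,0.03],
    [0,0,0.06],
    [0,0,0.09],
    [0,0,0.09]
  ],
  "hand": [0,0,0,0,0]
}}

```text
clock: 6.1
tcp_pos: [0.5333, 0.2021, 0.2007]
eef_rot: [0.004, 0.005, 1.0, 0.0]
force: [-0.2, -0.3, -3.8]
finger_gap: 0.0141
```

```bash
python3 - <<'E'
from h import *
W=manip.grab_frame("wrist"); cv2.imwrite("pics/w6.png",W["frame"]); p,R=tool(); s=manip.state(); print(p,R[:,0],s["clock"],s["finger_gap"],s["force"],s["torque"])
E
```

```text
[0.5325826  0.20197164 0.19821506] [-0.99994291  0.01018573 -0.00322947] 6.15 0.013570628958633505 [ 0.42572593  0.61558296 -3.86605248] [ 0.04578317 -0.15061885  0.02214747]
```

View pics/w6.png

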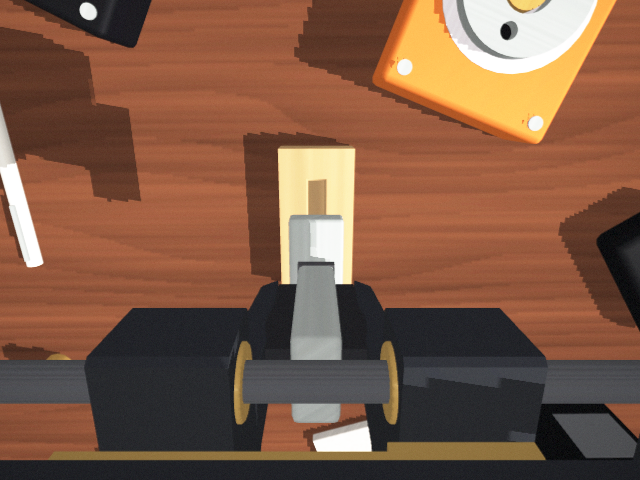

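The spanner is held (gap 13.6 mm, about -3.8 N). I check its in-hand offset from the visible bar edge.

```bash
python3 - <<'E'
from h import *
W=manip.grab_frame("wrist"); p,R=tool(); print(p)
z=p[2]-.0747
for u,v in [(289.5,215.5),(343.5,215.5)]:
    X=plane(W,u,v,z); print(R.T@(X-p))
for u,v in [(293,421),(339,421)]:
    X=plane(W,u,v,p[2]-.0147); print("griptop",R.T@(X-p))
i=W["frame"][200:440,250:390]; cv2.imwrite("pics/z6.png",cv2.resize(i,(350,600),interpolation=cv2.INTER_NEAREST))
E
```

```text
[0.53200918 0.20186821 0.19656854]
[ 0.03102448 -0.01093098  0.07470431]
[0.03105751 0.01046023 0.07470056]
griptop [-0.01481687 -0.00698831  0.01470009]
griptop [-0.01478908  0.00626341  0.01469776]
```

View pics/z6.png

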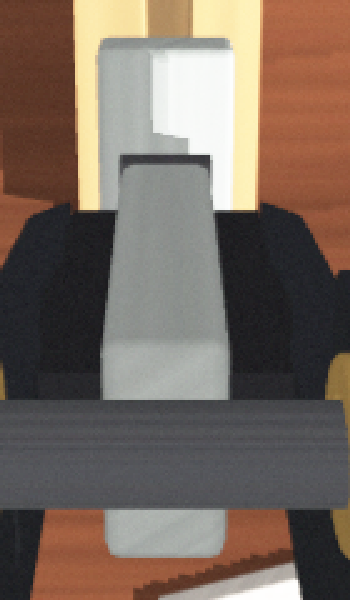

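Emit:
{"name": "servo_tool", "arguments": {
  "twist": [
    [0,0,-3],
    [0,0,-8],
    [0,0,-14],
    [0,0,-20],
    [0,0,-26],
    [0,0,-31],
    [0,0,-36],
    [0,0,-40]
  ],
  "delta_pos": [
    [0.002,-0.025,0],
    [0.005,-0.07,0],
    [0.008,-0.115,0],
    [0.011,-0.16,0],
    [0.014,-0.205,0],
    [0.017,-0.25,0],
    [0.019,-0.29,-0.005],
    [0.0205,-0.32,-0.01]
  ],
  "hand": [0,0,0,0,0,0,0,0]
}}

```text
clock: 7.0
tcp_pos: [0.5521, -0.1204, 0.1848]
eef_rot: [-0.002, 0.349, 0.937, -0.0]
force: [0.3, -0.0, -3.5]
finger_gap: 0.0139
```

Emit:
{"name": "servo_tool", "arguments": {
  "twist": [
    [0,0,-1.4],
    [0,0,-1.4],
    [0,0,-1.4],
    [0,0,-1.4]
  ],
  "delta_pos": [
    [0,-0.015,-0.01],
    [0,-0.0226,-0.012],
    [0,-0.0226,-0.012],
    [0,-0.0226,-0.012]
  ],
  "hand": [0,0,0,0]
}}

```text
clock: 7.4
tcp_pos: [0.5528, -0.1394, 0.1746]
eef_rot: [-0.0, 0.357, 0.934, 0.0]
force: [-0.4, -0.2, -2.3]
finger_gap: 0.0136
```

```bash
python3 - <<'E'
from h import *
W=manip.grab_frame("wrist"); cv2.imwrite("pics/w7.png",W["frame"]); p,R=tool(); s=manip.state(); print(p,R[:,0],np.degrees(np.arctan2(R[1,0],R[0,0])),s["clock"],s["finger_gap"],s["force"],s["torque"])
S=manip.grab_frame("side"); cv2.imwrite("pics/s7.png",cv2.resize(S["frame"][230:350,250:410],(800,600),interpolation=cv2.INTER_CUBIC))
E
```

```text
[ 0.5528897  -0.13928567  0.174866  ] [-7.44771231e-01  6.67319829e-01  2.43075030e-04] 138.1394550311895 7.45 0.014202399854039921 [ 0.09125855  0.53909437 -3.20068779] [-0.020456   -0.13550218 -0.02954032]
```

View pics/w7.png

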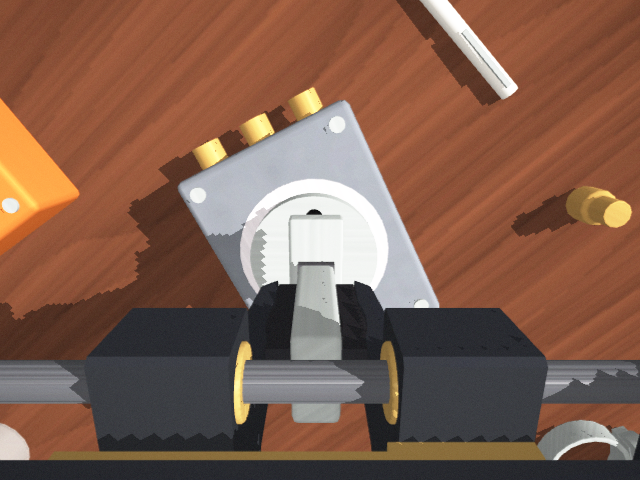

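View pics/s7.png

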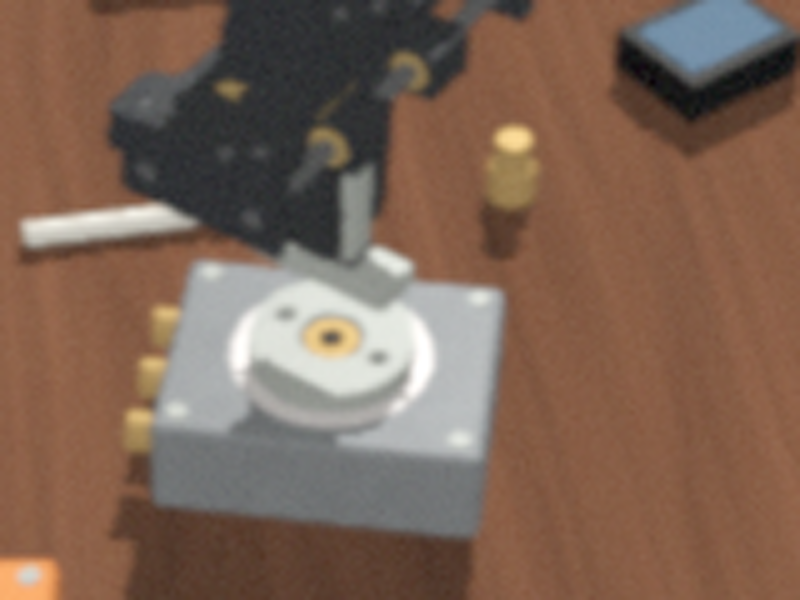

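Emit:
{"name": "servo_tool", "arguments": {
  "twist": [
    [0,0,0],
    [0,0,0],
    [0,0,0],
    [0,0,0]
  ],
  "delta_pos": [
    [0,0,-0.005],
    [0,0,-0.01],
    [0,0,-0.015],
    [0,0,-0.018]
  ],
  "hand": [0,0,0,0]
}}

```text
clock: 7.9
tcp_pos: [0.5527, -0.1404, 0.156]
eef_rot: [-0.0, 0.358, 0.934, 0.0]
force: [-0.6, 0.0, -3.6]
finger_gap: 0.0139
```

```bash
python3 - <<'E'
from h import *
for k in range(5):
    W=manip.grab_frame("wrist"); p,R=tool(); s=manip.state(); print(p.round(4),np.degrees(np.arctan2(R[1,0],R[0,0])).round(2),s["force"].round(1))
cv2.imwrite("pics/w8.png",cv2.resize(W["frame"][140:290,200:400],(800,600),interpolation=cv2.INTER_NEAREST))
S=manip.grab_frame("side"); cv2.imwrite("pics/s8.png",cv2.resize(S["frame"][260:350,260:380],(800,600),interpolation=cv2.INTER_CUBIC))
for q in [(.5373,-.1265,.056),(.5699,-.1559,.056)]: print("pred hole",proj(W,q),proj(S,q))
E
```

```text
[ 0.5526 -0.1405  0.1558] 138.02 [-0.8 -0.6 -3.7]
[ 0.5527 -0.1405  0.1561] 138.02 [-0.4 -0.6 -3.2]
[ 0.5528 -0.1406  0.1565] 138.02 [-0.3  0.9 -2.9]
[ 0.5529 -0.1407  0.1567] 138.02 [ 0.4 -0.  -2.6]
[ 0.5529 -0.1407  0.1568] 138.01 [-0.6  0.5 -3.6]
pred hole [315.37595607 224.94868943] [307.49178009 292.86136264]
pred hole [315.18715163 311.23758556] [325.95252675 301.64965849]
```

View pics/w8.png

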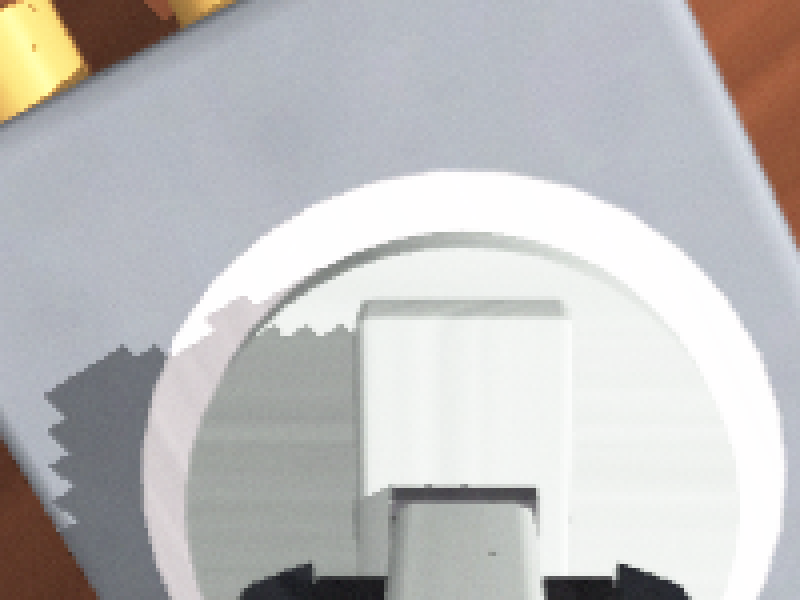

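View pics/s8.png

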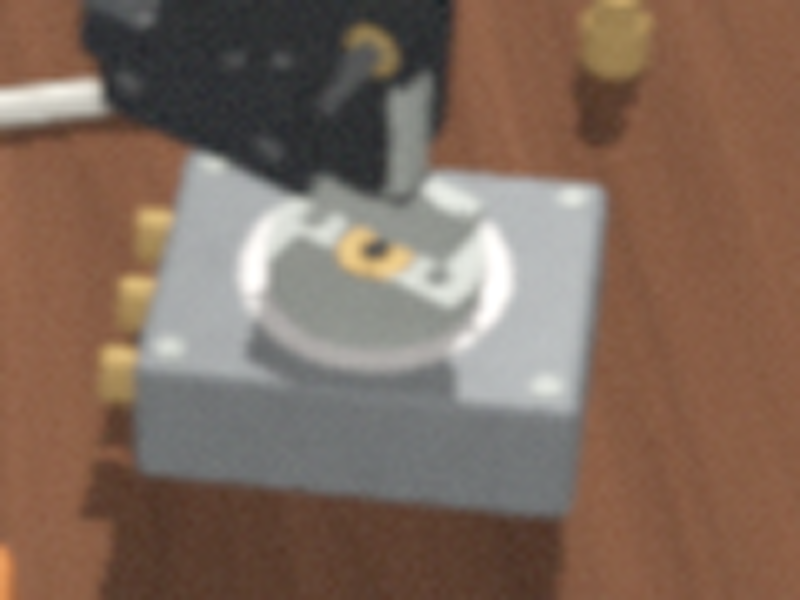

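```bash
python3 - <<'E'
from h import *
W=manip.grab_frame("wrist"); p,R=tool(); print(p)
for n,u,v,z,h in [("ring rim",316,140+248/4,.056,.033),("bar low edge",316,140+301/4,p[2]-.0847,.031),("bar top edge",316,140+318/4,p[2]-.0747,.031)]:
    X=plane(W,u,v,z); print(n,(R.T@(X-p))[:2]-[h,0])
print("ring est", (R.T@(np.array([.5536,-.1411,.056])-p))[:2])
E
```

```text
[ 0.55289418 -0.14068015  0.1569454 ]
ring rim [-0.00122219  0.00038895]
bar low edge [-0.00136017  0.00039282]
bar top edge [-0.00058774  0.00039206]
ring est [-0.000764    0.00014967]
```

The bar and ring agree to better than 0.5 mm in both directions. I descend gently and watch the force.

Emit:
{"name": "servo_tool", "arguments": {
  "twist": [
    [0,0,0],
    [0,0,0],
    [0,0,0],
    [0,0,0],
    [0,0,0],
    [0,0,0]
  ],
  "delta_pos": [
    [0,0,-0.003],
    [0,0,-0.006],
    [0,0,-0.008],
    [0,0,-0.009],
    [0,0,-0.01],
    [0,0,-0.01]
  ],
  "hand": [0,0,0,0,0,0]
}}

```text
clock: 8.85
tcp_pos: [0.5528, -0.1406, 0.1466]
eef_rot: [-0.0, 0.358, 0.934, -0.0]
force: [-0.0, 0.4, -3.9]
finger_gap: 0.014
```

Emit:
{"name": "servo_tool", "arguments": {
  "twist": [
    [0,0,0],
    [0,0,0],
    [0,0,0]
  ],
  "delta_pos": [
    [0,0,-0.001],
    [0,0,-0.001],
    [0,0,-0.001]
  ],
  "hand": [0,0,0]
}}

```text
clock: 9.15
tcp_pos: [0.5528, -0.1406, 0.1458]
eef_rot: [0.0, 0.358, 0.934, -0.0]
force: [0.2, -0.3, -3.7]
finger_gap: 0.0139
```

Emit:
{"name": "servo_tool", "arguments": {
  "twist": [
    [0,0,0],
    [0,0,0],
    [0,0,0],
    [0,0,0]
  ],
  "delta_pos": [
    [0,0,-0.001],
    [0,0,-0.002],
    [0,0,-0.002],
    [0,0,-0.002]
  ],
  "hand": [0,0,0,0]
}}

```text
clock: 9.55
tcp_pos: [0.5528, -0.1406, 0.1437]
eef_rot: [-0.0, 0.358, 0.934, -0.0]
force: [-0.2, -0.4, -2.7]
finger_gap: 0.0141
```

Emit:
{"name": "servo_tool", "arguments": {
  "twist": [
    [0,0,0],
    [0,0,0],
    [0,0,0],
    [0,0,0]
  ],
  "delta_pos": [
    [0,0,-0.001],
    [0,0,-0.0015],
    [0,0,-0.0015],
    [0,0,-0.0015]
  ],
  "hand": [0,0,0,0]
}}

```text
clock: 9.95
tcp_pos: [0.5528, -0.1406, 0.1422]
eef_rot: [-0.0, 0.358, 0.934, 0.0]
force: [0.9, -0.2, -2.9]
finger_gap: 0.0138
```

Emit:
{"name": "servo_tool", "arguments": {
  "twist": [
    [0,0,0],
    [0,0,0],
    [0,0,0]
  ],
  "delta_pos": [
    [0,0,-0.0005],
    [0,0,-0.001],
    [0,0,-0.001]
  ],
  "hand": [0,0,0]
}}

```text
clock: 10.25
tcp_pos: [0.5528, -0.1406, 0.1412]
eef_rot: [-0.0, 0.358, 0.934, -0.0]
force: [0.1, 0.5, -3.3]
finger_gap: 0.0138
```

Emit:
{"name": "servo_tool", "arguments": {
  "twist": [
    [0,0,0],
    [0,0,0],
    [0,0,0]
  ],
  "delta_pos": [
    [0,0,-0.0005],
    [0,0,-0.0005],
    [0,0,-0.0005]
  ],
  "hand": [0,0,0]
}}

```text
clock: 10.55
tcp_pos: [0.5528, -0.1406, 0.1407]
eef_rot: [-0.0, 0.358, 0.934, -0.0]
force: [-0.2, 0.6, -3.4]
finger_gap: 0.0138
```

Emit:
{"name": "servo_tool", "arguments": {
  "twist": [
    [0,0,0],
    [0,0,0],
    [0,0,0]
  ],
  "delta_pos": [
    [0,0,-0.0005],
    [0,0,-0.0005],
    [0,0,-0.0005]
  ],
  "hand": [0,0,0]
}}

```text
clock: 10.85
tcp_pos: [0.5528, -0.1406, 0.1407]
eef_rot: [0.0, 0.358, 0.934, -0.0]
force: [-1.9, 1.2, 4.0]
finger_gap: 0.0137
```

```bash
python3 - <<'E'
from h import *
S=manip.grab_frame("side"); W=manip.grab_frame("wrist"); p,R=tool(); s=manip.state(); print(p,R[:,2],s["force"],s["torque"],s["clock"])
a=cv2.resize(S["frame"][260:350,260:380],(400,300),interpolation=cv2.INTER_CUBIC); b=cv2.resize(W["frame"][140:290,200:400],(400,300))
cv2.imwrite("pics/s9.png",np.hstack([a,b]))
E
```

```text
[ 0.55287919 -0.14063205  0.14066651] [ 4.44253837e-04 -2.73189714e-04 -9.99999864e-01] [-2.21326545  0.76142172  5.78605453] [0.17253962 0.29155693 0.01003448] 10.95
```

View pics/s9.png

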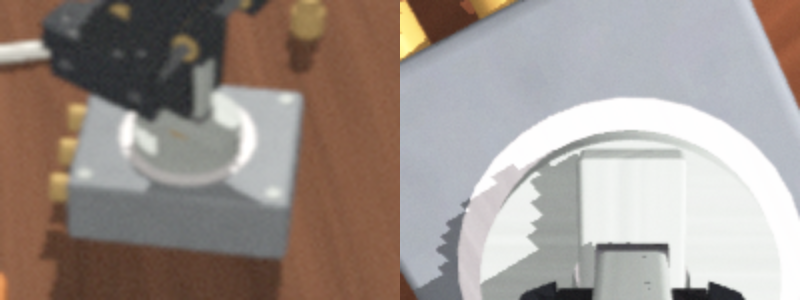

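Seated flat: contact comes at TCP z = 0.1407 exactly as computed, with about 8 N net pressing. I now turn clockwise (negative z) in small steps.

Emit:
{"name": "servo_tool", "arguments": {
  "twist": [
    [0,0,-1.5],
    [0,0,-3],
    [0,0,-4.5],
    [0,0,-6],
    [0,0,-7.5],
    [0,0,-9],
    [0,0,-10],
    [0,0,-10]
  ],
  "delta_pos": [
    [0,0,0],
    [0,0,0],
    [0,0,0],
    [0,0,0],
    [0,0,0],
    [0,0,0],
    [0,0,0],
    [0,0,0]
  ],
  "hand": [0,0,0,0,0,0,0,0]
}}

```text
clock: 11.75
tcp_pos: [0.5529, -0.1409, 0.1406]
eef_rot: [0.0, 0.439, 0.899, -0.0]
force: [-1.8, -1.0, 5.1]
finger_gap: 0.0137
```

```bash
cat > st.py <<'E'
from h import *
p,R=tool(); s=manip.state(); print(p.round(4),"yaw",np.degrees(np.arctan2(R[1,0],R[0,0])).round(2),s["force"].round(1),s["torque"].round(3),s["clock"],"q6",s["q"][5].round(3),s["tau"][5].round(3))
E
python3 st.py
```

```text
[ 0.5529 -0.1409  0.1406] yaw 127.98 [-1.8 -1.   5.1] [-0.154  0.334  0.242] 11.75 q6 -1.119 0.469
```

Emit:
{"name": "servo_tool", "arguments": {
  "twist": [
    [0,0,-2],
    [0,0,-4],
    [0,0,-6],
    [0,0,-8],
    [0,0,-10],
    [0,0,-12],
    [0,0,-14],
    [0,0,-15]
  ],
  "delta_pos": [
    [0,0,0],
    [0,0,0],
    [0,0,0],
    [0,0,0],
    [0,0,0],
    [0,0,0],
    [0,0,0],
    [0,0,0]
  ],
  "hand": [0,0,0,0,0,0,0,0]
}}

```text
clock: 12.55
tcp_pos: [0.5528, -0.141, 0.1407]
eef_rot: [0.0, 0.552, 0.834, -0.001]
force: [-4.0, -2.2, 6.0]
finger_gap: 0.0139
```

```bash
python3 st.py
```

```text
[ 0.5528 -0.141   0.1407] yaw 112.95 [-4.  -2.2  6. ] [-0.255  0.478  0.37 ] 12.55 q6 -0.857 0.287
```

Emit:
{"name": "servo_tool", "arguments": {
  "twist": [
    [0,0,-2],
    [0,0,-4],
    [0,0,-6],
    [0,0,-8],
    [0,0,-10],
    [0,0,-12],
    [0,0,-13],
    [0,0,-13]
  ],
  "delta_pos": [
    [0,0,0],
    [0,0,0],
    [0,0,0],
    [0,0,0],
    [0,0,0],
    [0,0,0],
    [0,0,0],
    [0,0,0]
  ],
  "hand": [0,0,0,0,0,0,0,0]
}}

```text
clock: 13.35
tcp_pos: [0.5527, -0.1411, 0.1406]
eef_rot: [0.0, 0.643, 0.766, -0.001]
force: [-4.2, -1.7, 5.1]
finger_gap: 0.0137
```

```bash
python3 st.py
```

```text
[ 0.5527 -0.1411  0.1406] yaw 99.98 [-4.2 -1.7  5.1] [-0.368  0.692  0.343] 13.35 q6 -0.63 0.474
```

Emit:
{"name": "servo_tool", "arguments": {
  "twist": [
    [0,0,-1],
    [0,0,-2],
    [0,0,-3],
    [0,0,-4],
    [0,0,-5],
    [0,0,-5]
  ],
  "delta_pos": [
    [0,0,0],
    [0,0,0],
    [0,0,0],
    [0,0,0],
    [0,0,0],
    [0,0,0]
  ],
  "hand": [0,0,0,0,0,0]
}}

```text
clock: 13.95
tcp_pos: [0.5526, -0.1411, 0.1407]
eef_rot: [0.0, 0.676, 0.737, -0.001]
force: [-3.6, -2.0, 6.4]
finger_gap: 0.0139
```

```bash
python3 st.py
```

```text
[ 0.5526 -0.1411  0.1407] yaw 94.99 [-3.6 -2.   6.4] [-0.395  0.749  0.311] 13.95 q6 -0.543 0.469
```

Emit:
{"name": "servo_tool", "arguments": {
  "twist": [
    [0,0,-1],
    [0,0,-2],
    [0,0,-2]
  ],
  "delta_pos": [
    [0,0,0],
    [0,0,0],
    [0,0,0]
  ],
  "hand": [0,0,0]
}}

```text
clock: 14.25
tcp_pos: [0.5526, -0.1411, 0.1407]
eef_rot: [0.0, 0.688, 0.725, -0.001]
force: [-3.5, -2.0, 7.3]
finger_gap: 0.0137
```

```bash
python3 st.py
```

```text
[ 0.5526 -0.1411  0.1407] yaw 92.98 [-3.5 -2.   7.3] [-0.425  0.733  0.323] 14.25 q6 -0.508 0.469
```

Emit:
{"name": "servo_tool", "arguments": {
  "twist": [
    [0,0,-0.7],
    [0,0,-1.5],
    [0,0,-1.5]
  ],
  "delta_pos": [
    [0,0,0],
    [0,0,0],
    [0,0,0]
  ],
  "hand": [0,0,0]
}}

```text
clock: 14.55
tcp_pos: [0.5526, -0.1411, 0.1406]
eef_rot: [0.0, 0.698, 0.716, -0.001]
force: [-4.6, -1.6, 7.2]
finger_gap: 0.0138
```

```bash
python3 st.py
```

```text
[ 0.5526 -0.1411  0.1406] yaw 91.49 [-4.6 -1.6  7.2] [-0.377  0.807  0.336] 14.55 q6 -0.482 0.446
```

Emit:
{"name": "servo_tool", "arguments": {
  "twist": [
    [0,0,-0.7],
    [0,0,-1.5],
    [0,0,-1.5]
  ],
  "delta_pos": [
    [0,0,0],
    [0,0,0],
    [0,0,0]
  ],
  "hand": [0,0,0]
}}

```text
clock: 14.85
tcp_pos: [0.5526, -0.1411, 0.1407]
eef_rot: [0.0, 0.707, 0.707, -0.001]
force: [-4.4, -1.8, 6.4]
finger_gap: 0.0139
```

```bash
python3 st.py
```

```text
[ 0.5526 -0.1411  0.1407] yaw 89.99 [-4.4 -1.8  6.4] [-0.364  0.758  0.345] 14.85 q6 -0.456 0.446
```

Emit:
{"name": "servo_tool", "arguments": {
  "twist": [
    [0,0,-0.7],
    [0,0,-1.5],
    [0,0,-1.5]
  ],
  "delta_pos": [
    [0,0,0],
    [0,0,0],
    [0,0,0]
  ],
  "hand": [0,0,0]
}}

```text
clock: 15.15
tcp_pos: [0.5525, -0.1411, 0.1406]
eef_rot: [0.0, 0.716, 0.698, -0.001]
force: [-4.1, -2.3, 5.9]
finger_gap: 0.0137
```

```bash
python3 st.py
```

```text
[ 0.5525 -0.1411  0.1406] yaw 88.49 [-4.1 -2.3  5.9] [-0.349  0.787  0.321] 15.15 q6 -0.43 0.446
```

Emit:
{"name": "servo_tool", "arguments": {
  "twist": [
    [0,0,-0.7],
    [0,0,-1.5],
    [0,0,-1.5]
  ],
  "delta_pos": [
    [0,0,0],
    [0,0,0],
    [0,0,0]
  ],
  "hand": [0,0,0]
}}

```text
clock: 15.45
tcp_pos: [0.5525, -0.1411, 0.1406]
eef_rot: [0.0, 0.725, 0.688, -0.001]
force: [-5.4, -2.2, 7.2]
finger_gap: 0.0138
```

```bash
python3 st.py
```

```text
[ 0.5525 -0.1411  0.1406] yaw 87.01 [-5.4 -2.2  7.2] [-0.351  0.785  0.5  ] 15.45 q6 -0.404 0.584
```

Emit:
{"name": "servo_tool", "arguments": {
  "twist": [
    [0,0,-0.7],
    [0,0,-1.5],
    [0,0,-1.5]
  ],
  "delta_pos": [
    [0,0,0],
    [0,0,0],
    [0,0,0]
  ],
  "hand": [0,0,0]
}}

```text
clock: 15.75
tcp_pos: [0.5526, -0.141, 0.1406]
eef_rot: [0.0, 0.734, 0.679, -0.001]
force: [-5.1, -2.1, 6.4]
finger_gap: 0.0142
```

```bash
python3 st.py
```

```text
[ 0.5526 -0.141   0.1406] yaw 85.54 [-5.1 -2.1  6.4] [-0.361  0.805  0.69 ] 15.75 q6 -0.378 0.813
```

Torque rose from 0.32 to 0.69 Nm over the last 3° with constant lateral force, so the stop is reached. I unwind the load slightly, check, then lift.

Emit:
{"name": "servo_tool", "arguments": {
  "twist": [
    [0,0,1.5],
    [0,0,3],
    [0,0,4.5],
    [0,0,5.5],
    [0,0,5.5]
  ],
  "delta_pos": [
    [0,0,0],
    [0,0,0],
    [0,0,0],
    [0,0,0],
    [0,0,0]
  ],
  "hand": [0,0,0,0,0]
}}

```text
clock: 16.25
tcp_pos: [0.553, -0.141, 0.1406]
eef_rot: [0.001, 0.701, 0.713, -0.0]
force: [-1.8, -2.1, 6.3]
finger_gap: 0.014
```

```bash
python3 st.py
```

```text
[ 0.553  -0.141   0.1406] yaw 90.99 [-1.8 -2.1  6.3] [-0.141  0.361 -0.025] 16.25 q6 -0.474 -0.178
```

Emit:
{"name": "servo_tool", "arguments": {
  "twist": [
    [0,0,0],
    [0,0,0],
    [0,0,0],
    [0,0,0],
    [0,0,0],
    [0,0,0],
    [0,0,0],
    [0,0,0]
  ],
  "delta_pos": [
    [0,0,0.002],
    [0,0,0.005],
    [0,0,0.01],
    [0,0,0.02],
    [0,0,0.035],
    [0,0,0.055],
    [0,0,0.057],
    [0,0,0.057]
  ],
  "hand": [0,0,0,0,0,0,0,0]
}}

```text
clock: 17.05
tcp_pos: [0.5528, -0.1406, 0.1976]
eef_rot: [0.0, 0.701, 0.713, 0.0]
force: [0.4, 0.7, -3.6]
finger_gap: 0.0139
```

```bash
python3 st.py; python3 - <<'E'
from h import *
S=manip.grab_frame("side"); W=manip.grab_frame("wrist")
a=cv2.resize(S["frame"][250:350,255:385],(520,400),interpolation=cv2.INTER_CUBIC); b=cv2.resize(W["frame"],(533,400))[:,127:407]
cv2.imwrite("pics/s10.png",np.hstack([a,b]))
E
```

```text
[ 0.5528 -0.1406  0.1976] yaw 91.02 [ 0.4  0.7 -3.6] [-0.011 -0.093  0.063] 17.05 q6 -0.474 0.002
```

View pics/s10.png

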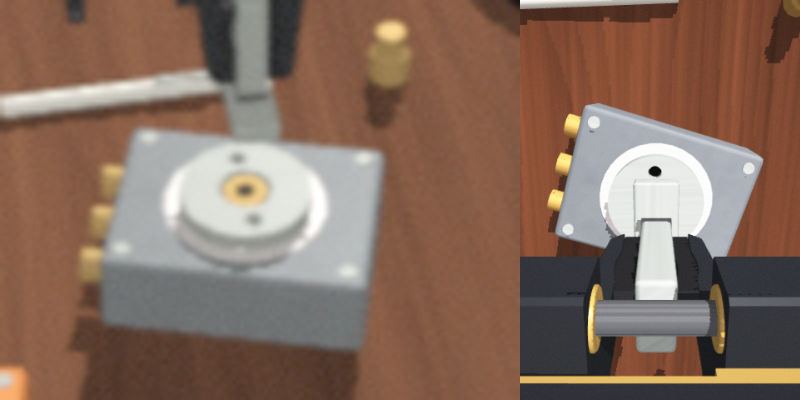

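```bash
python3 - <<'E'
from h import *
S=manip.grab_frame("side")
def yaw(a,b):
    a=plane(S,*a,.056);b=plane(S,*b,.056);d=a-b;print(a,b,np.linalg.norm(d),np.degrees(np.arctan2(d[1],d[0])))
yaw((314,289.2),(318.3,304.5))
# initial side crop: origin (270,260), scale 390/90
k=90/390
yaw((270+162*k,260+142*k),(270+240*k,260+180*k))
E
```

```text
[ 0.55155969 -0.11758535  0.056     ] [ 0.5539676  -0.16182768  0.056     ] 0.04430780504365414 93.11528194545129
[ 0.53712242 -0.12620834  0.056     ] [ 0.5688469  -0.15545064  0.056     ] 0.04314573833506355 137.33143951552952
```

```bash
python3 - <<'E'
from h import *
W=manip.grab_frame("wrist")
for b in darkblobs(W,(315,205),14,thr=90): 
    X=plane(W,*b[0],.056); d=X-[.5536,-.1411,.056]; print(b,X,np.linalg.norm(d),np.degrees(np.arctan2(d[1],d[0])))
E
```

```text
(array([314.63, 205.59]), np.int32(139), array([308, 200,  15,  12], dtype=int32)) [ 0.55254882 -0.1185289   0.056     ] 0.02259556484845377 92.66645391417084
```

The ring now stands at 92.7°, turned about 45° (0.79 rad), which fits the stop. I return the spanner to the rest.

Emit:
{"name": "servo_tool", "arguments": {
  "twist": [
    [0,0,4],
    [0,0,12],
    [0,0,20],
    [0,0,28],
    [0,0,36],
    [0,0,44],
    [0,0,52],
    [0,0,60]
  ],
  "delta_pos": [
    [-0.001,0.015,0],
    [-0.003,0.045,0],
    [-0.005,0.08,0],
    [-0.007,0.115,0],
    [-0.009,0.15,0],
    [-0.011,0.185,0],
    [-0.013,0.22,0],
    [-0.015,0.255,0]
  ],
  "hand": [0,0,0,0,0,0,0,0]
}}

```text
clock: 18.05
tcp_pos: [0.5374, 0.1158, 0.1967]
eef_rot: [-0.001, 0.247, 0.969, -0.0]
force: [0.4, -1.3, -2.9]
finger_gap: 0.0139
```

Emit:
{"name": "servo_tool", "arguments": {
  "twist": [
    [0,0,8],
    [0,0,16],
    [0,0,24],
    [0,0,28.4],
    [0,0,28.4],
    [0,0,28.4],
    [0,0,28.4]
  ],
  "delta_pos": [
    [-0.002,0.03,0],
    [-0.003,0.055,0],
    [-0.0035,0.075,-0.01],
    [-0.0035,0.0876,-0.03],
    [-0.0035,0.0876,-0.05],
    [-0.0035,0.0876,-0.06],
    [-0.0035,0.0876,-0.06]
  ],
  "hand": [0,0,0,0,0,0,0]
}}

```text
clock: 18.75
tcp_pos: [0.5338, 0.2017, 0.1358]
eef_rot: [-0.002, 0.005, 1.0, -0.0]
force: [0.1, -0.2, -3.1]
finger_gap: 0.0139
```

```bash
python3 - <<'E'
from h import *
W=manip.grab_frame("wrist");W=manip.grab_frame("wrist");S=manip.grab_frame("side")
a=cv2.resize(S["frame"][160:250,230:350],(400,300),interpolation=cv2.INTER_CUBIC); b=cv2.resize(W["frame"],(400,300))
cv2.imwrite("pics/s11.png",np.vstack([np.hstack([a,b]),cv2.resize(W["frame"][120:300,190:430],(800,600),interpolation=cv2.INTER_NEAREST)[:300]]))
E
python3 st.py
```

```text
[0.5348 0.2018 0.138 ] yaw 179.38 [ 0.1  0.1 -4.1] [ 0.068 -0.173 -0.052] 18.9 q6 -1.406 0.002
```

View pics/s11.png

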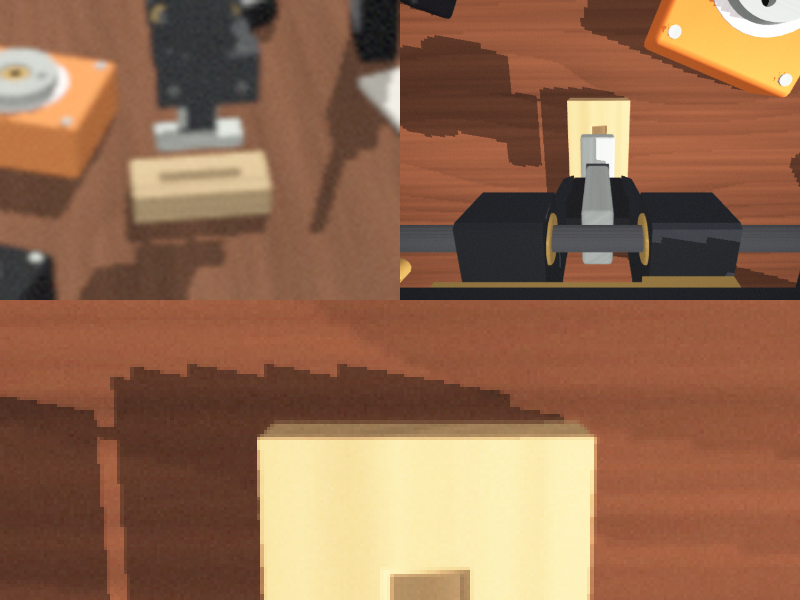

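```bash
python3 - <<'E'
from h import *
W=manip.grab_frame("wrist"); p,R=tool(); cv2.imwrite("pics/z12.png",cv2.resize(W["frame"][190:290,240:400],(800,500),interpolation=cv2.INTER_NEAREST)); print(p)
for u in (190+390*.3,190+469*.3): print("slot",plane(W,u,201.5,.022))
for u in (268,368): print("blk",plane(W,u,170,.022))
E
```

```text
[0.53479016 0.20178913 0.13818614]
slot [0.50587256 0.19708663 0.022     ]
slot [0.50598064 0.20871703 0.022     ]
blk [0.49027088 0.17859722 0.022     ]
blk [0.49072086 0.22661128 0.022     ]
```

View pics/z12.png

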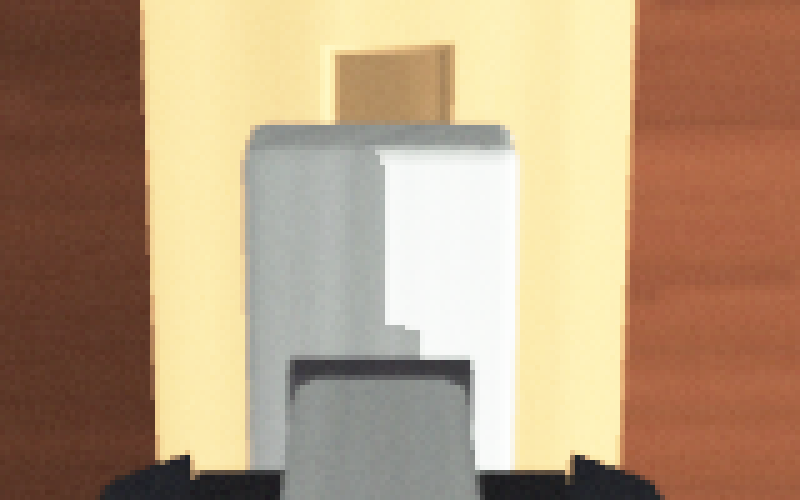

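Spanner y is about 0.2018 and slot y about 0.2027, so I shift +0.8 mm and lower it.

Emit:
{"name": "servo_tool", "arguments": {
  "twist": [
    [0,0,0],
    [0,0,0],
    [0,0,0],
    [0,0,0],
    [0,0,0],
    [0,0,0],
    [0,0,0],
    [0,0,0]
  ],
  "delta_pos": [
    [0,0.0008,-0.008],
    [0,0.0008,-0.014],
    [0,0.0008,-0.018],
    [0,0.0008,-0.021],
    [0,0.0008,-0.024],
    [0,0.0008,-0.027],
    [0,0.0008,-0.0285],
    [0,0.0008,-0.0285]
  ],
  "hand": [0,0,0,0,0,0,0,0]
}}

```text
clock: 19.75
tcp_pos: [0.5343, 0.2028, 0.1086]
eef_rot: [-0.0, 0.005, 1.0, -0.0]
force: [0.0, 1.0, -4.0]
finger_gap: 0.014
```

Emit:
{"name": "servo_tool", "arguments": {
  "twist": [
    [0,0,0],
    [0,0,0],
    [0,0,0],
    [0,0,0]
  ],
  "delta_pos": [
    [0,0,-0.001],
    [0,0,-0.002],
    [0,0,-0.0025],
    [0,0,-0.0025]
  ],
  "hand": [0,0,0,0]
}}

```text
clock: 20.15
tcp_pos: [0.5344, 0.2028, 0.1067]
eef_rot: [0.0, 0.005, 1.0, 0.0]
force: [-1.7, -0.1, 4.3]
finger_gap: 0.0138
```

```bash
python3 st.py
```

```text
[0.5344 0.2028 0.1067] yaw 179.42 [-1.7 -0.1  4.3] [-0.01   0.166 -0.021] 20.15 q6 -1.405 -0.001
```

Seated at TCP z = 0.1067, the same as at the pick, with contact force. I release and retract.

Emit:
{"name": "servo_tool", "arguments": {
  "twist": [
    [0,0,0],
    [0,0,0],
    [0,0,0],
    [0,0,0],
    [0,0,0],
    [0,0,0],
    [0,0,0],
    [0,0,0]
  ],
  "delta_pos": [
    [0,0,0.0003],
    [0,0,0.0003],
    [0,0,0.0003],
    [0,0,0.0003],
    [0,0,0.0003],
    [0,0,0.0003],
    [0,0,0.0003],
    [0,0,0.0003]
  ],
  "hand": [0.15,0.3,0.5,0.7,0.8,0.8,0.8,0.8]
}}

```text
clock: 20.95
tcp_pos: [0.5343, 0.2028, 0.1065]
eef_rot: [-0.0, 0.005, 1.0, -0.0]
force: [-0.2, 0.9, -0.1]
finger_gap: 0.0677
```

Emit:
{"name": "servo_tool", "arguments": {
  "twist": [
    [0,0,0],
    [0,0,0],
    [0,0,0],
    [0,0,0],
    [0,0,0],
    [0,0,0],
    [0,0,0]
  ],
  "delta_pos": [
    [0,0,0.01],
    [0,0,0.03],
    [0,0,0.06],
    [0,0,0.1],
    [0,0,0.13],
    [0,0,0.13],
    [0,0,0.13]
  ],
  "hand": [0.8,0.8,0.8,0.8,0.8,0.8,0.8]
}}

```text
clock: 21.65
tcp_pos: [0.5341, 0.2028, 0.2371]
eef_rot: [0.0, 0.005, 1.0, 0.0]
force: [-0.7, -0.7, -0.8]
finger_gap: 0.0702
```

```bash
python3 st.py; python3 - <<'E'
from h import *
W=manip.grab_frame("wrist");S=manip.grab_frame("side");T=manip.grab_frame("top")
a=cv2.resize(S["frame"][160:250,230:350],(400,300),interpolation=cv2.INTER_CUBIC); b=cv2.resize(W["frame"],(400,300)); 
cv2.imwrite("pics/s13.png",np.vstack([np.hstack([a,b]),np.hstack([cv2.resize(T["frame"],(400,300)),cv2.resize(S["frame"],(400,300))])]))
cv2.imwrite("pics/w13.png",W["frame"])
E
```

```text
[0.5341 0.2028 0.2371] yaw 179.42 [-0.7 -0.7 -0.8] [ 0.098 -0.078 -0.058] 21.65 q6 -1.405 0.0
```

View pics/s13.png

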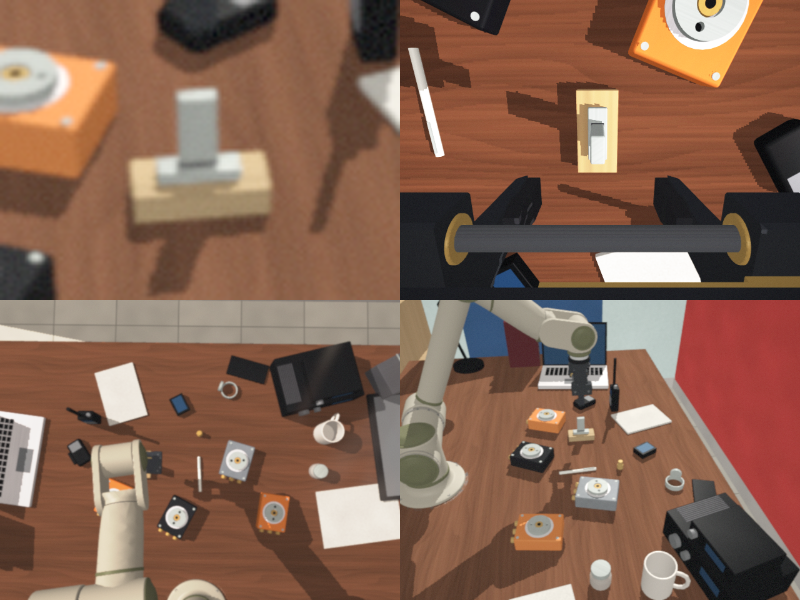

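The spanner stands upright and flat in its rest, the gripper is clear, and the bystanders are where they were. I hand in.

```bash
python3 -c "
from rig import manip
print(manip.sign_off())"
```

```text
the job is handed in; nothing more can be done
None
```

I took the spanner from its rest, set its pins in the ring's holes, turned the ring clockwise to its stop, and put the spanner back upright in the slot. I handed the job in at about 22 s; it reports no verdict.

- **Seating:** The pins dropped in with no contact force on the way down. The bar came flat on the ring at TCP z = 0.1407, the height I had computed, pressing with about 8 N.
- **Turning:** The torque held near 0.33 N m, then rose to 0.69 N m over the last 3°. The hole line moved from 138° to 92.7°, about 0.79 rad, which fits reaching the stop from the given start range. I could not read the ring's joint value directly.
- **Return:** The spanner seated at TCP z = 0.1067, the same height as at the pick. The last pictures show it upright and flat in the rest, the gripper open and clear, and the bystanders unmoved as far as I could see.
- **Disagreements:**
  - The top camera put the ring about 2 mm away in y from the wrist views, within the stated calibration. I used the wrist values.
  - The two wrist heights for the spanner before the grasp were loose, scattering by 5 to 13 mm, and one bar corner was plainly wrong. I relied on its plane sizes and the text heights there.

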